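Draw the dropped ring weight out from under the bench guard

ROBOT

A 6-joint arm with a two-finger parallel gripper is mounted at the origin on the work surface. World frame = base frame: x ahead of the robot, y to its left, z up, the work surface at z = 0. Lengths are in m, angles in rad, forces in N, time in s.
With the tool pointing down it reaches from about 0.4 to 0.925 m from the base axis. Payload 3.4 kg.
Tool frame: the origin (TCP) lies between the finger pads; the fingertips stand 22 mm ahead of it and the grasp point (between the pads) lies 3 mm ahead of it; z points along the fingers, y is the line along which they close (so a half turn about z gives the same grasp; the last joint's range is limited). The gripper opens to 85 mm and grips with 20 to 120 N. Pads are 22 mm wide; open, the fingers measure 114 mm over their backs; the gripper's body (76 mm by 85 mm) begins 54 mm behind the grasp point. The pads swing forward as they close: fully open they stand 13 mm farther back than shut.
Start: joints at [-1.181, 0.307, 1.506, -0, 1.328, -0.073], TCP at [0.257, -0.514, 0.215] pointing down, gripper open.
Joint ranges: [-3.12, 3.12], [-1.05, 2.28], [0.14, 2.33], [-1.42, 4.57], [0.1, 2.73], [-2.68, 2.68]. Speed limits (rad/s): [2.57, 2.57, 3.14, 3.14, 3.14, 3.14].

INTERFACE

Orientations are given as [roll, pitch, yaw] about the fixed x, y, z axes, in that order (R = Rz(yaw) Ry(pitch) Rx(roll)).
In Python, from bench import observe, get_image, job_done gives the robot as it stands.
- The arm moves only by the tool carry_out, never from a script. Its argument "plan" is a list of rows, each an object with "delta_pos": the shift along the tool's x, y, z in cm, a list of three; "twist": the turn about the tool's z in rad; "jaw": the gripper command: -1 is fully open, 1 is shut, values between are in proportion. A call has 1 to 8 rows; each row shifts and turns the commanded pose from where the row before left it, along the tool's axes as they then stand; what a row does not reach is not made up. A row lasts 1/10 s, in which the tool goes at most 50 mm and 8.59 degrees, less where a joint would pass 70% of its speed; a pose out of reach is approached as far as the arm can. A call with a gripper value outside its range is refused whole. The fingers move at their own pace and stop on an object; "newtons" is the grip in N (left out, the last holds). Time passes only in rows, so rows that do not move let the fingers close. It gives the time, the measured TCP pose, the force, the opening and the grip force at its end, in the units of the state.
- observe(): the state, without advancing time (a new reading comes with each control period).
- get_image(name): name is "scene" or "top"; returns a dict with "color" (400x640x3 uint8, blue, green, red), "intrinsics" (3x3 intrinsics, pixels), "position" and "rotation" of the camera in the world. Camera axes: x right, y down, z forward; pixel columns grow to the right and rows downward; lengths in m; the calibration is good to about 2 mm. A picture is of the moment at which its call begins. There is no depth.
- job_done(): hands the job in; it is judged then, once.
The state is a dict: "time_s": time; "joint_positions": joint angles; "joint_vel": joint speeds; "joint_torque": joint torques, N m; "eef_pos": TCP position; "ee_rot": TCP orientation; "wrist_force": force on the tool from outside, world axes, zero at the start; "ft_torque": the same for the moment, N m; "gripper_width": finger opening in m; "finger_force": force on a finger pad.
Only numpy, scipy, OpenCV 4.12 (cv2) and the standard library are available. Lean on these libraries where they do the work, as an engineer would, in place of code of your own. Each camera call takes 0.05 s, during which the arm holds its last target. There are 200 camera calls.

TASK

A steel ring weight has fallen under the fixed wire guard in the fume cupboard. Take the hooked rod, reach in through the guard's open mouth, hook the ring by its hole and draw it out along the bench until you feel it bear against the end bar; keep it lightly bearing there for about half a second, gently (15 newtons is too much on the bar, and never strain the guard). Then lift the hook out, lay the rod back down flat on the bench clear of the guard and its rails with the ring left lying in the open bay; do not touch the ring with the gripper and leave everything else where it is.

Things in the scene. Friction and masses are not known exactly. Their poses are not given: they have to be found in the camera images.
- guard: Fixed wire guard. Origin: on the bench, middle of its open mouth; x points from the mouth inwards, z up. Roof of 4 mm wires 28 mm apart, underside 70 mm up, top 76 mm, over x = 0 to 200 mm, y = -100 to 100 mm. Sides and inner end are barred, the mouth is open. Two rails 12 mm high, 8 mm wide at y = -100 and 100 mm run out of the mouth to x = -160 mm: the open bay.
- bay (a point): Point on the bench in the bay's middle, 80 mm out from the mouth (guard x = -80 mm), axes as the guard. Farther out an end bar 12 mm high, 10 mm thick crosses the bay from rail to rail, clamped rigidly. Its face towards the mouth stands anywhere from 97 to 133 mm out from the mouth, differently each time; its place is not reported: feel (or look) for it.
- ring: Steel ring weight, 58 mm outside, hole 36 mm, 14 mm high, 0.13 to 0.24 kg, lying flat on the bench under the guard's roof. Origin at the centre of its underside.
- rod: Hooked rod on the bench, 0.17 kg. Origin: underside, middle of its grey handle; x points along the rod to the hook, z up. Handle x = -45 to 45 mm, 16 mm wide, 34 mm high. A 6 mm steel rod, its axis 25 mm above the underside, runs to x = 300 mm; there a 6 mm leg bends straight down to the underside's level. It balances about 65 mm ahead of the origin: grip the front half of the handle.
- hook_tip (a point): Lowest point of the hook's leg, at x = 300 mm of the rod, level with the handle's underside; z up.
- disc: solid steel disc without a hole, 58 mm across, 14 mm high, under the guard beside the ring; origin at the centre of its underside. Bystander.
- poker: straight rod WITHOUT a hook: the same grey handle, then 155 mm of straight 6 mm steel. Bystander.
- amber: small brown glass bottle, 72 mm across, 130 mm high, origin at its underside. Bystander.
- beaker: empty glass beaker, 70 mm across, 85 mm high. Bystander.
- boss: aluminium clamp head with a thumbscrew, about 50 x 55 x 24 mm. Bystander.
- dish: shallow white ceramic dish, 100 mm across, 30 mm high. Bystander.
- spanner: steel spanner 160 mm long, lying flat. Bystander.
- jar: glass jar with steel cap, 90 mm across, 130 mm high. Bystander.
There are look-alikes about, which are no part of the job. What is shaped like the ring but red is not meant.

How it is judged:
By the outcome, as a careful person would: the job done as asked, in the order asked, and still so for the second after the job is handed in, with the robot touching nothing.
It also fails if it takes over 72 s, if anything falls off the work surface, if the arm or the gripper's body presses on something with over 40 N, if the wrist force passes 120 N, or if a joint passes its speed limit or range.

## Working session

There is one attempt and no reset: what is moved stays moved. The work goes in short steps, Python scripts to look and compute and a tool call to move; the robot and the scene stay as the last step left them, time stands still between calls to the robot, and variables do not carry over. Pictures are saved under pics/ and viewed, at most 10 in all, crops included, and the job is handed in when it is done.

Besides the shell and the picture viewer there is one more tool, called after ">>>" as name(argument=value, ...), one argument or row to a line, values as JSON. carry_out: Moves the arm, as the interface text tells. Its arguments: {"type":"object","properties":{"plan":{"type":"array"},"newtons":{"type":"number"}},"required":["plan"]}

```bash
mkdir -p pics; ls
cat > h.py <<'E'
import numpy as np, cv2
from bench import observe, get_image, job_done
def snap(name, fn, crop=None, scale=1):
    d=get_image(name); im=d["color"]
    np.savez('pics/'+fn+'.npz',K=d["intrinsics"],p=d["position"],R=d["rotation"])
    if crop: x0,y0,x1,y1=crop; im=im[y0:y1,x0:x1]
    if scale!=1: im=cv2.resize(im,None,fx=scale,fy=scale,interpolation=cv2.INTER_CUBIC)
    cv2.imwrite('pics/'+fn+'.png',im); return d
def px(fn,u,v,z):
    c=np.load('pics/'+fn+'.npz'); r=c['R']@np.linalg.inv(c['K'])@np.array([u,v,1.]); p=c['p']
    return p+r*(z-p[2])/r[2]
def proj(fn,P):
    c=np.load('pics/'+fn+'.npz'); q=c['K']@(c['R'].T@(np.array(P)-c['p'])); return q[:2]/q[2]
E
python3 - <<'E'
from h import *
for n in ("scene","top"):
    d=snap(n,n+"0",scale=1.25); print(d["position"],d["rotation"])
print(observe())
E
```

```text
pics
[0.92123067 0.52139205 1.08536113] [-2.53899055  0.01568617  2.60270789]
[ 0.32533697 -0.1191467   1.47328116] [-2.98773309  0.0085239  -1.54789692]
{'time_s': 0.1, 'joint_positions': array([-1.18049093e+00,  3.07479891e-01,  1.50753394e+00, -3.03616857e-05,
        1.32843220e+00, -7.35061179e-02]), 'joint_vel': array([ 0.00040627, -0.00325733, -0.0021314 , -0.00073083, -0.00120914,
       -0.00139734]), 'joint_torque': array([ 6.07831389e-04, -4.58528352e+01, -2.52608764e+01,  4.59285260e-06,
        5.66463772e-03,  1.85353514e-05]), 'eef_pos': array([ 0.25694344, -0.51365533,  0.21438701]), 'ee_rot': array([-3.13974212e+00, -1.06730200e-04,  4.63818725e-01]), 'wrist_force': array([ 0.03172   ,  0.39188122, -0.59165668]), 'ft_torque': array([ 0.01113631,  0.0477881 , -0.07798092]), 'finger_force': 0.0, 'gripper_width': 0.08527236485972638}
```

View pics/top0.png

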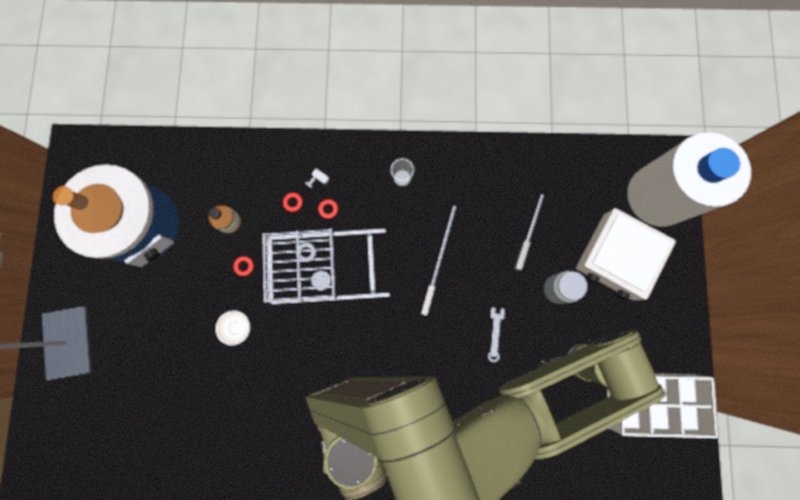

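View pics/scene0.png

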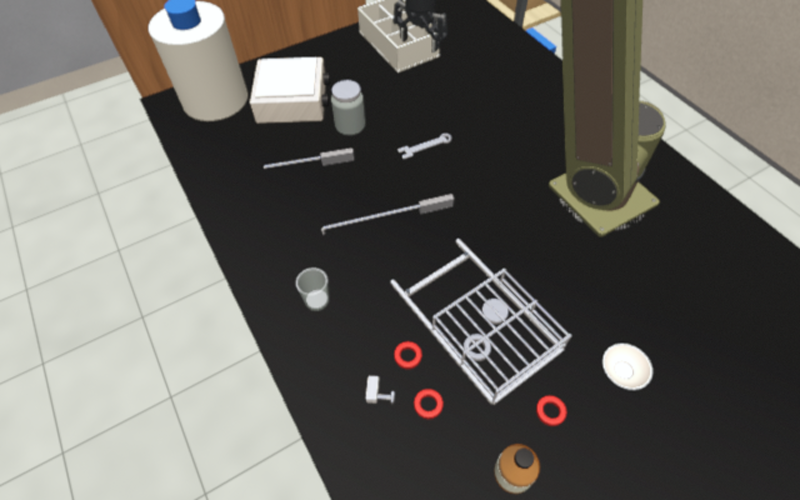

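The top view shows the guard at about (298,267) with its mouth to the right. The ring is at (308,252), the disc at (320,280), and the end bar at x≈371. The hooked rod runs from its handle (428,300) to the hook (454,207). Next I need finer crops.

Run:
```python
s=open('h.py').read()
s=s.replace("import numpy as np, cv2","import numpy as np, cv2\nfrom scipy.spatial.transform import Rotation as Ro").replace("R=d[\"rotation\"])","R=Ro.from_euler('xyz',d[\"rotation\"]).as_matrix() if np.size(d[\"rotation\"])==3 else d[\"rotation\"])")
open('h.py','w').write(s)
from h import *
snap("top","t1",(200,150,380,270),4.4)
snap("scene","s1",(240,140,480,330),3.3)
```

```text
(no output)
```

View pics/t1.png

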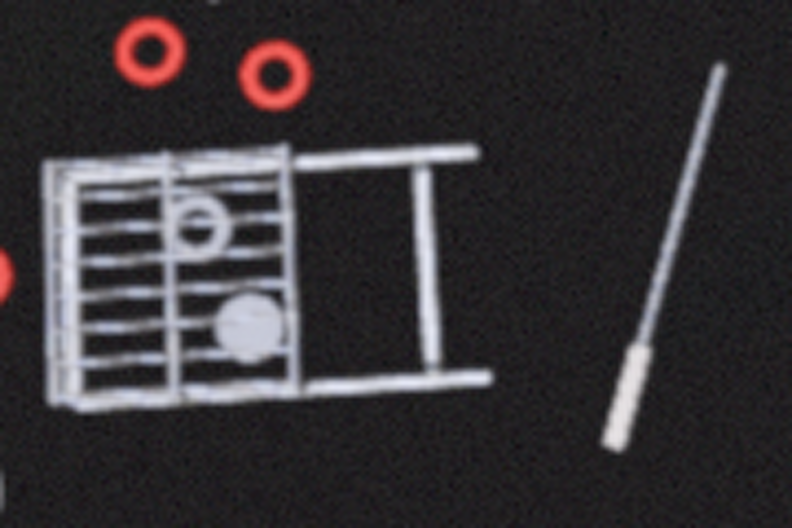

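View pics/s1.png

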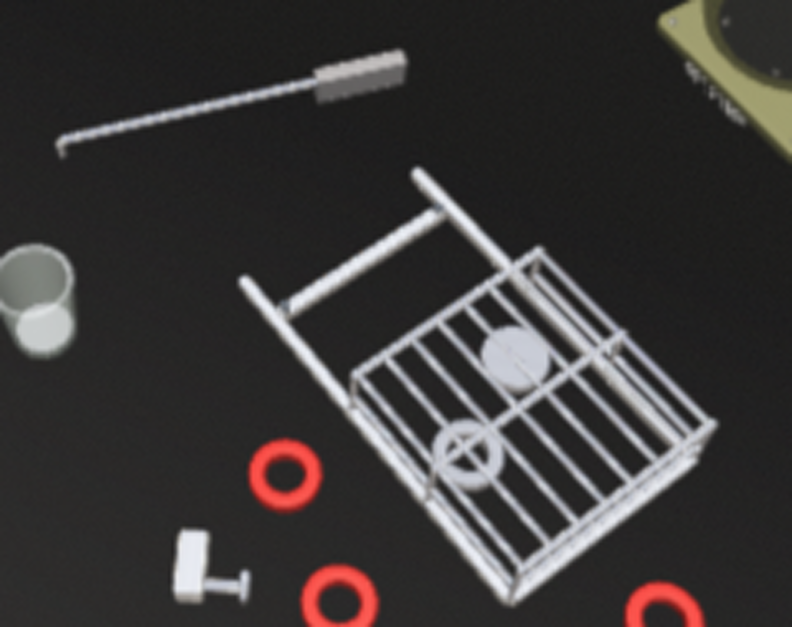

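In t1, the ring hole is at (199,226) and the handle's top ends at (640,347) and (613,446). The hook is at (720,70), the rail ends at (477,152) and (490,377), and the bar's inner face runs from (414,168) to (424,362). In s1, the ring hole is at (469,453) and the hook tip at (62,155).

Run:
```python
from h import *
T=lambda X,Y,z: px('t1',200+(X+.5)/4.4-.5,150+(Y+.5)/4.4-.5,z)
S=lambda X,Y,z: px('s1',240+(X+.5)/3.3-.5,140+(Y+.5)/3.3-.5,z)
A={'ring':T(199,226,.010),'disc':T(250,326,.014),'hf':T(640,347,.034),'hb':T(613,446,.034),'hook':T(720,68,.028),
'railL':T(477,152,.012),'railR':T(490,377,.012),'barU':T(414,175,.012),'barD':T(426,362,.012),'roofU':T(286,148,.076),'roofD':T(296,395,.076),'iu':T(47,162,.076),'id':T(55,405,.076)}
B={'ring':S(469,453,.010),'disc':S(516,357,.014),'hooktip':S(62,155,.0),'hf':S(316,73,.034),'railU':S(245,280,.012),'railD':S(417,172,.012),'roofU':S(356,374,.076),'roofD':S(540,252,.076)}
for n,D in(('T',A),('S',B)):
  for k,v in D.items(): print(n,k,v.round(4))
```

```text
T ring [0.5437 0.1847 0.01  ]
T disc [0.456  0.1347 0.014 ]
T hf [ 0.4436 -0.2037  0.034 ]
T hb [ 0.3591 -0.1818  0.034 ]
T hook [ 0.6916 -0.2714  0.028 ]
T railL [ 0.6149 -0.0587  0.012 ]
T railR [ 0.4165 -0.0754  0.012 ]
T barU [ 0.593  -0.0036  0.012 ]
T barD [ 0.4282 -0.0194  0.012 ]
T roofU [0.6022 0.1006 0.076 ]
T roofD [0.394  0.0831 0.076 ]
T iu [0.5858 0.3028 0.076 ]
T id [0.3813 0.2826 0.076 ]
S ring [0.5442 0.1882 0.01  ]
S disc [0.4592 0.1379 0.014 ]
S hooktip [ 0.6945 -0.2707  0.    ]
S hf [ 0.4471 -0.2054  0.034 ]
S railU [ 0.6184 -0.0511  0.012 ]
S railD [ 0.4202 -0.0688  0.012 ]
S roofU [0.6048 0.1057 0.076 ]
S roofD [0.4084 0.0899 0.076 ]
```

>>> carry_out(
  plan=[
    {"delta_pos": [0, 0, 0], "twist": 0.146, "jaw": -1},
    {"delta_pos": [0, 0, 0], "twist": 0.145, "jaw": -1},
    {"delta_pos": [0, 0, 0], "twist": 0.145, "jaw": -1},
    {"delta_pos": [0, 0, 0], "twist": 0.145, "jaw": -1},
    {"delta_pos": [0, 0, 0], "twist": 0.145, "jaw": -1},
  ],
)

```text
time_s: 0.7
eef_pos: [0.2571, -0.5141, 0.215]
ee_rot: [-3.141, 0.0, -0.268]
wrist_force: [-0.2, 0.3, 0.0]
gripper_width: 0.0856
finger_force: 0.0
```

>>> carry_out(
  plan=[
    {"delta_pos": [1.1, -4.3, 0], "twist": 0, "jaw": -1},
    {"delta_pos": [1.1, -4.3, 0], "twist": 0, "jaw": -1},
    {"delta_pos": [1.1, -4.3, 0], "twist": 0, "jaw": -1},
    {"delta_pos": [1.1, -4.3, 0], "twist": 0, "jaw": -1},
    {"delta_pos": [1.1, -4.3, 0], "twist": 0, "jaw": -1},
    {"delta_pos": [1.1, -4.3, 0], "twist": 0, "jaw": -1},
    {"delta_pos": [1.1, -4.3, 0], "twist": 0, "jaw": -1},
    {"delta_pos": [1.1, -4.3, 0], "twist": 0, "jaw": -1},
  ],
)

```text
time_s: 1.5
eef_pos: [0.4319, -0.2031, 0.2153]
ee_rot: [3.142, -0.0, -0.262]
wrist_force: [1.1, -0.4, 0.1]
gripper_width: 0.0851
finger_force: 0.0
```

>>> carry_out(
  plan=[
    {"delta_pos": [0, 0, 3], "twist": 0, "jaw": -0.5},
    {"delta_pos": [0, 0, 3], "twist": 0, "jaw": -0.5},
    {"delta_pos": [0, 0, 3], "twist": 0, "jaw": -0.5},
    {"delta_pos": [0, 0, 0], "twist": 0, "jaw": -0.5},
    {"delta_pos": [0, 0, 0], "twist": 0, "jaw": -0.5},
  ],
)

```text
time_s: 2.0
eef_pos: [0.4311, -0.2047, 0.1252]
ee_rot: [-3.141, 0.001, -0.262]
wrist_force: [-0.2, -0.3, 0.9]
gripper_width: 0.064
finger_force: 0.0
```

>>> carry_out(
  plan=[
    {"delta_pos": [-0.1, -0.4, 2.5], "twist": 0, "jaw": -0.5},
    {"delta_pos": [0, 0, 3], "twist": 0, "jaw": -0.5},
    {"delta_pos": [0, 0, 2], "twist": 0, "jaw": -0.5},
    {"delta_pos": [0, 0, 2], "twist": 0, "jaw": -0.5},
    {"delta_pos": [0, 0, 0], "twist": 0, "jaw": -0.5},
  ],
  newtons=60,
)

```text
time_s: 2.5
eef_pos: [0.4313, -0.2009, 0.0299]
ee_rot: [-3.141, 0.001, -0.263]
wrist_force: [-0.7, 0.2, 0.1]
gripper_width: 0.064
finger_force: 0.0
```

>>> carry_out(
  plan=[
    {"delta_pos": [0, 0, 0], "twist": 0, "jaw": 0.2},
    {"delta_pos": [0, 0, 0], "twist": 0, "jaw": 0.5},
    {"delta_pos": [0, 0, 0], "twist": 0, "jaw": 1},
    {"delta_pos": [0, 0, 0], "twist": 0, "jaw": 1},
    {"delta_pos": [0, 0, 0], "twist": 0, "jaw": 1},
    {"delta_pos": [0, 0, 0], "twist": 0, "jaw": 1},
  ],
  newtons=60,
)

```text
time_s: 3.1
eef_pos: [0.4315, -0.2008, 0.0305]
ee_rot: [3.141, -0.0, -0.262]
wrist_force: [0.4, 0.0, 1.2]
gripper_width: -0.0001
finger_force: 0.0
```

Run:
```python
from h import *
print(observe())
a=snap("scene","s2",(220,100,420,240),3)["color"]; b=snap("top","t2",(290,140,430,275),3)["color"]
A=cv2.imread('pics/s2.png');B=cv2.imread('pics/t2.png'); h=max(A.shape[0],B.shape[0])
B=cv2.resize(B[:, :],(420,405)); A=cv2.resize(A,(380,266))
o=np.zeros((405,800,3),np.uint8); o[:266,:380]=A; o[:405,380:]=B; cv2.imwrite('pics/c2.png',o)
```

```text
{'time_s': 3.1, 'joint_positions': array([-5.24226403e-01,  4.01477512e-01,  1.94423289e+00,  1.66615934e-05,
        7.95369271e-01,  1.30869384e+00]), 'joint_vel': array([-0.00129809,  0.00281958,  0.00233828,  0.00059816, -0.00026067,
        0.00031909]), 'joint_torque': array([-6.57962722e-03, -4.14129496e+01, -1.48125324e+01, -2.63396723e-04,
       -5.13663850e-03,  3.43433203e-05]), 'eef_pos': array([ 0.4315484 , -0.20076449,  0.03049587]), 'ee_rot': array([ 3.14147123e+00, -4.98545103e-04, -2.62135547e-01]), 'wrist_force': array([0.35075582, 0.04211134, 1.21701592]), 'ft_torque': array([ 0.02462943, -0.03519047, -0.03569743]), 'finger_force': 0.0, 'gripper_width': -6.14098433390427e-05}
```

View pics/c2.png

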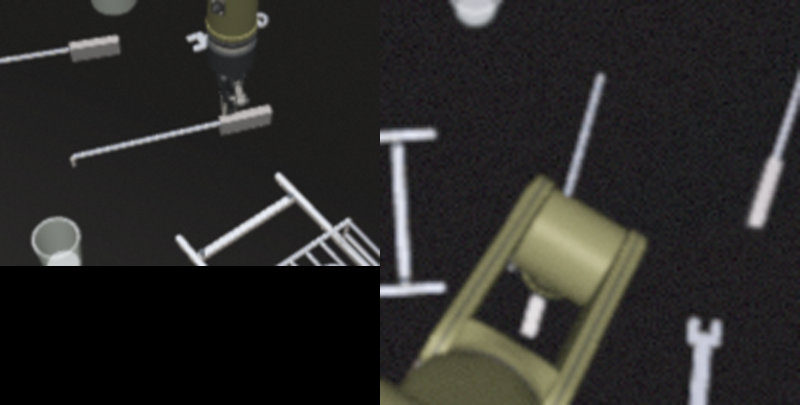

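Run:
```python
from h import *
P=[.4315,-.2008,.0305]; 
for z in (.0085,.0275,.085): print(z,((proj('s2',[.4315,-.2008,z])-[220,100])*1.9).round(1), ((proj('t2',[.4315,-.2008,z])-[290,140])*3+[380,0]).round(1))
S=lambda X,Y,z: px('s2',220+X/1.9,100+Y/1.9,z)
print('hook',S(74,163,0),'hf top',S(221,121,.034),'hb',S(270,110,.034))
im=cv2.imread('pics/s2.png')[0:330,270:470]; cv2.imwrite('pics/c3.png',cv2.resize(im,None,fx=1.8,fy=1.8))
```

```text
0.0085 [228.2 124.9] [541.6 276.5]
0.0275 [228.4 117.9] [542.5 275.4]
0.085 [229.3  95.4] [545.2 272. ]
hook [ 0.69170841 -0.27278052  0.        ] hf top [ 0.44882385 -0.19715297  0.034     ] hb [ 0.36532577 -0.17395665  0.034     ]
```

View pics/c3.png

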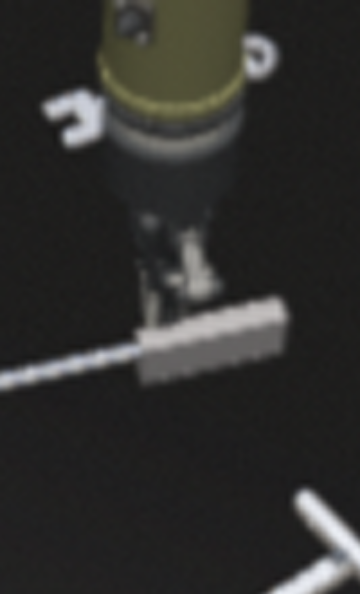

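Run:
```python
from h import *
c=dict(np.load('pics/s1.npz')); 
for z in (.193,.215,.27,.35): print(z,(proj('s1',[.257,-.514,z])*1.25).round(1))
for z in (.03,.08,.13,.18,.21): print(z,((proj('s2',[.4315,-.2008,z])-[220,100])*3-[270,0])*1.8, ((proj('s2',[.4315,-.24,z])-[220,100])*3-[270,0])*1.8)
# rod unchanged?
a=cv2.imread('pics/s1.png'); b=cv2.imread('pics/s2.png')
a=cv2.resize(a,None,fx=1/3.3,fy=1/3.3,interpolation=cv2.INTER_AREA); b=cv2.resize(b,None,fx=1/3,fy=1/3,interpolation=cv2.INTER_AREA)
t=a[13:55,92:126].astype(float); # handle patch, origin (240,140)
r=cv2.matchTemplate(b,a[20:38,94:124],cv2.TM_CCOEFF_NORMED); print(cv2.minMaxLoc(r), 'expected',(94+20,20+40))
r=cv2.matchTemplate(b,a[35:52,10:60],cv2.TM_CCOEFF_NORMED); print(cv2.minMaxLoc(r), 'expected',(10+20,35+40))
o=cv2.imread('pics/scene0.png')[0:90,380:470]; o=cv2.resize(o,None,fx=4,fy=4)
t0=cv2.resize(cv2.imread('pics/s1.png')[30:130,280:440],None,fx=2.5,fy=2.5)
w=np.zeros((360,780,3),np.uint8); w[:,:360]=o; w[:250,370:770]=t0; cv2.imwrite('pics/c4.png',w)
```

```text
0.193 [419.1  60.9]
0.215 [419.2  53.8]
0.27 [419.5  35.3]
0.35 [420.   6.]
0.03 [163.36735129 332.26873298] [128.52223937 289.50901807]
0.08 [165.47685644 276.94186638] [129.53078532 233.66615561]
0.13 [167.72210979 218.05467549] [130.60326654 174.28321828]
0.18 [170.1166502  155.25207098] [131.74596166 111.01256017]
0.21 [171.63135218 115.52535365] [132.46820728  71.0220546 ]
(-0.699295163154602, 0.9964077472686768, (33, 11), (114, 60)) expected (114, 60)
(-0.36476585268974304, 0.9996997117996216, (13, 15), (30, 75)) expected (30, 75)
```

View pics/c4.png

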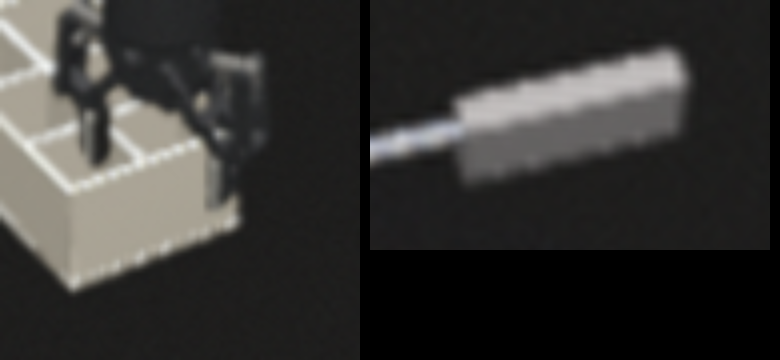

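The left crop shows the fingertips at about (404,40) and (434,51) in scene0. That is about 30 mm higher, or farther back, than the stated TCP would give. The rod hasn't moved. I'll open the fingers here and look at how they stand to the handle.

>>> carry_out(
  plan=[
    {"delta_pos": [0, 0, 0], "twist": 0, "jaw": -0.4},
    {"delta_pos": [0, 0, 0], "twist": 0, "jaw": -0.4},
    {"delta_pos": [0, 0, 0], "twist": 0, "jaw": -0.4},
    {"delta_pos": [0, 0, 0], "twist": 0, "jaw": -0.4},
    {"delta_pos": [0, 0, 0], "twist": 0, "jaw": -0.4},
  ],
)

```text
time_s: 3.7
eef_pos: [0.4314, -0.2007, 0.0302]
ee_rot: [-3.142, 0.0, -0.262]
wrist_force: [-0.9, -0.1, 0.1]
gripper_width: 0.0597
finger_force: 0.0
```

Run:
```python
from h import *
d=snap("scene","s3",(300,110,390,180),7)
im=cv2.imread('pics/s3.png'); im=cv2.convertScaleAbs(im,alpha=1.6,beta=25); cv2.imwrite('pics/c5.png',im)
r=cv2.matchTemplate(d["color"],cv2.resize(cv2.imread('pics/s1.png'),None,fx=1/3.3,fy=1/3.3,interpolation=cv2.INTER_AREA)[20:38,94:124],cv2.TM_CCOEFF_NORMED); print(cv2.minMaxLoc(r),(334,160))
```

```text
(-0.841283917427063, 0.9683165550231934, (132, 283), (255, 122)) (334, 160)
```

View pics/c5.png

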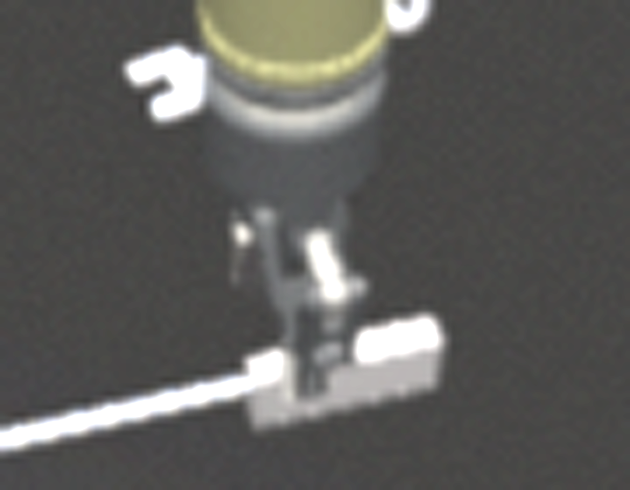

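The near finger hangs visually in front of the handle's side, with its tip at about (315,395) in the crop. I'll work out that tip's height along its known vertical line.

Run:
```python
from h import *
n=np.array([np.sin(-.262),-np.cos(-.262)])  # tool y
for s in (-1,1):
  for o in (.030,.036):
    for z in (.01,.02,.03,.04,.05,.06):
      q=np.array([.4314,-.2007])+s*o*n; print(s,o,z,((proj('s3',[*q,z])-[300,110])*7).round(0))
```

```text
-1 0.03 0.01 [301. 437.]
-1 0.03 0.02 [301. 423.]
-1 0.03 0.03 [302. 410.]
-1 0.03 0.04 [303. 396.]
-1 0.03 0.05 [303. 382.]
-1 0.03 0.06 [304. 368.]
-1 0.036 0.01 [305. 447.]
-1 0.036 0.02 [305. 433.]
-1 0.036 0.03 [306. 420.]
-1 0.036 0.04 [307. 406.]
-1 0.036 0.05 [307. 392.]
-1 0.036 0.06 [308. 378.]
1 0.03 0.01 [262. 341.]
1 0.03 0.02 [262. 327.]
1 0.03 0.03 [263. 313.]
1 0.03 0.04 [263. 299.]
1 0.03 0.05 [264. 285.]
1 0.03 0.06 [264. 270.]
1 0.036 0.01 [258. 331.]
1 0.036 0.02 [259. 317.]
1 0.036 0.03 [259. 304.]
1 0.036 0.04 [259. 289.]
1 0.036 0.05 [260. 275.]
1 0.036 0.06 [260. 261.]
```

The tips stand about 27 mm higher than the stated geometry gives, so the closed fingers passed over the handle. I'll lower in small steps and watch the force.

>>> carry_out(
  plan=[
    {"delta_pos": [0, 0, 0.7], "twist": 0, "jaw": -0.4},
    {"delta_pos": [0, 0, 0.7], "twist": 0, "jaw": -0.4},
    {"delta_pos": [0, 0, 0.4], "twist": 0, "jaw": -0.4},
    {"delta_pos": [0, 0, 0.4], "twist": 0, "jaw": -0.4},
    {"delta_pos": [0, 0, 0], "twist": 0, "jaw": -0.4},
  ],
)

```text
time_s: 4.25
eef_pos: [0.4309, -0.2004, 0.0074]
ee_rot: [-3.141, 0.002, -0.262]
wrist_force: [0.5, 0.7, 0.9]
gripper_width: 0.0598
finger_force: 0.0
```

>>> carry_out(
  plan=[
    {"delta_pos": [0, 0, 0], "twist": 0, "jaw": 0.2},
    {"delta_pos": [0, 0, 0], "twist": 0, "jaw": 0.5},
    {"delta_pos": [0, 0, 0], "twist": 0, "jaw": 1},
    {"delta_pos": [0, 0, 0], "twist": 0, "jaw": 1},
    {"delta_pos": [0, 0, 0], "twist": 0, "jaw": 1},
    {"delta_pos": [0, 0, 0], "twist": 0, "jaw": 1},
  ],
  newtons=60,
)

```text
time_s: 4.85
eef_pos: [0.4316, -0.2009, 0.0086]
ee_rot: [3.141, -0.001, -0.262]
wrist_force: [-0.8, 1.4, 5.4]
gripper_width: 0.014
finger_force: 60.3
```

>>> carry_out(
  plan=[
    {"delta_pos": [0, 0, -1], "twist": 0, "jaw": 1},
    {"delta_pos": [0, 0, -3], "twist": 0, "jaw": 1},
    {"delta_pos": [0, 0, -4], "twist": 0, "jaw": 1},
    {"delta_pos": [0, 0, -4], "twist": 0, "jaw": 1},
    {"delta_pos": [0, 0, -4], "twist": 0, "jaw": 1},
    {"delta_pos": [0, 0, 0], "twist": 0, "jaw": 1},
    {"delta_pos": [0, 0, 0], "twist": 0, "jaw": 1},
  ],
  newtons=100,
)

```text
time_s: 5.55
eef_pos: [0.4316, -0.2007, 0.1691]
ee_rot: [3.141, -0.002, -0.262]
wrist_force: [-0.5, 0.0, -1.3]
gripper_width: 0.0121
finger_force: 100.4
```

Run:
```python
from h import *
o=observe(); print(o['wrist_force'],o['ft_torque'],o['eef_pos'],o['gripper_width'])
snap("scene","s4",(220,60,420,210),4)
```

```text
[-0.4861815   0.0333514  -1.29638509] [ 0.03735039  0.05995639 -0.00663847] [ 0.43156666 -0.20073761  0.16910328] 0.012137294654064454
```

View pics/s4.png

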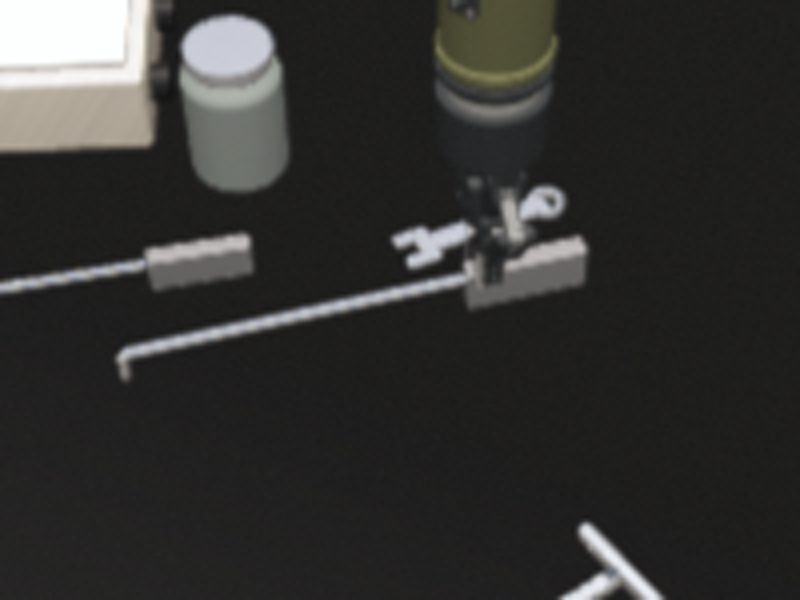

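The rod is held level-looking, with the tip at crop pixel (124,378). I'll check for droop from the tip's projection.

Run:
```python
from h import *
print([( (proj('s4',[.6925,-.271,z])-[220,60])*4).round(1).tolist() for z in (.13,.14,.15,.16,.17)])
x=np.array([-.083,.9965]);y=np.array([-.9965,-.083]);g=np.array([.503,.095])
for hx in (-.05,.085,-.09): print(hx,g+hx*x-.0485*y-.27*x)
```

```text
[[132.2, 400.3], [130.2, 391.4], [128.2, 382.5], [126.1, 373.4], [124.0, 364.3]]
-0.05 [ 0.57789025 -0.2198545 ]
0.085 [ 0.56668525 -0.085327  ]
-0.09 [ 0.58121025 -0.2597145 ]
```

>>> carry_out(
  plan=[
    {"delta_pos": [0, 0, 0], "twist": -0.1, "jaw": 1},
    {"delta_pos": [0, 0, 0], "twist": -0.14, "jaw": 1},
    {"delta_pos": [0, 0, 0], "twist": -0.14, "jaw": 1},
    {"delta_pos": [0, 0, 0], "twist": -0.14, "jaw": 1},
    {"delta_pos": [0, 0, 0], "twist": -0.14, "jaw": 1},
    {"delta_pos": [0, 0, 0], "twist": -0.14, "jaw": 1},
    {"delta_pos": [0, 0, 0], "twist": -0.14, "jaw": 1},
    {"delta_pos": [0, 0, 0], "twist": -0.14, "jaw": 1},
  ],
)

```text
time_s: 6.4
eef_pos: [0.4296, -0.1997, 0.1657]
ee_rot: [-3.136, 0.001, 0.824]
wrist_force: [0.9, 0.5, -1.9]
gripper_width: 0.0127
finger_force: 100.4
```

>>> carry_out(
  plan=[
    {"delta_pos": [0, 0, 0], "twist": -0.14, "jaw": 1},
    {"delta_pos": [0, 0, 0], "twist": -0.14, "jaw": 1},
    {"delta_pos": [0, 0, 0], "twist": -0.14, "jaw": 1},
    {"delta_pos": [0, 0, 0], "twist": -0.14, "jaw": 1},
    {"delta_pos": [0, 0, 0], "twist": -0.14, "jaw": 1},
    {"delta_pos": [0, 0, 0], "twist": -0.135, "jaw": 1},
    {"delta_pos": [0, 0, 0], "twist": 0, "jaw": 1},
  ],
)

```text
time_s: 7.1
eef_pos: [0.4298, -0.1998, 0.166]
ee_rot: [-3.137, -0.003, 1.653]
wrist_force: [0.5, -0.0, -0.9]
gripper_width: 0.0126
finger_force: 100.4
```

>>> carry_out(
  plan=[
    {"delta_pos": [-0.5, 2, 0], "twist": 0, "jaw": 1},
    {"delta_pos": [-0.7, 3, 0], "twist": 0, "jaw": 1},
    {"delta_pos": [-0.7, 3.5, 0], "twist": 0, "jaw": 1},
    {"delta_pos": [-0.7, 3.5, 0], "twist": 0, "jaw": 1},
    {"delta_pos": [-0.5, 2.4, 0], "twist": 0, "jaw": 1},
    {"delta_pos": [0, 0, 0], "twist": 0, "jaw": 1},
    {"delta_pos": [0, 0, 0], "twist": 0, "jaw": 1},
  ],
)

```text
time_s: 7.8
eef_pos: [0.5764, -0.2192, 0.1661]
ee_rot: [-3.138, -0.002, 1.651]
wrist_force: [-0.3, 1.0, -2.0]
gripper_width: 0.0125
finger_force: 100.4
```

>>> carry_out(
  plan=[
    {"delta_pos": [0, 0, 2], "twist": 0, "jaw": 1},
    {"delta_pos": [0, 0, 3.4], "twist": 0, "jaw": 1},
    {"delta_pos": [0, 0, 3.5], "twist": 0, "jaw": 1},
    {"delta_pos": [0, 0, 2.4], "twist": 0, "jaw": 1},
    {"delta_pos": [0, 0, 1], "twist": 0, "jaw": 1},
    {"delta_pos": [0, 0, 0], "twist": 0, "jaw": 1},
    {"delta_pos": [0, 0, 0], "twist": 0, "jaw": 1},
  ],
)

```text
time_s: 8.5
eef_pos: [0.5776, -0.2201, 0.046]
ee_rot: [3.141, 0.0, 1.652]
wrist_force: [-0.2, 0.7, -1.5]
gripper_width: 0.0125
finger_force: 100.4
```

Run:
```python
from h import *
o=observe(); print(o['wrist_force'],o['eef_pos'])
a=snap("top","t5",(215,170,345,290),3); b=snap("scene","s5",(280,170,490,330),3)
A=cv2.imread('pics/t5.png');B=cv2.imread('pics/s5.png')
A=cv2.resize(A,(390,360));B=cv2.resize(B,(410,312))
w=np.zeros((360,800,3),np.uint8);w[:,:390]=A;w[:312,390:]=B;cv2.imwrite('pics/c6.png',w)
```

```text
[-0.18407724  0.6937531  -1.5251437 ] [ 0.57760547 -0.2200625   0.04600613]
```

View pics/c6.png

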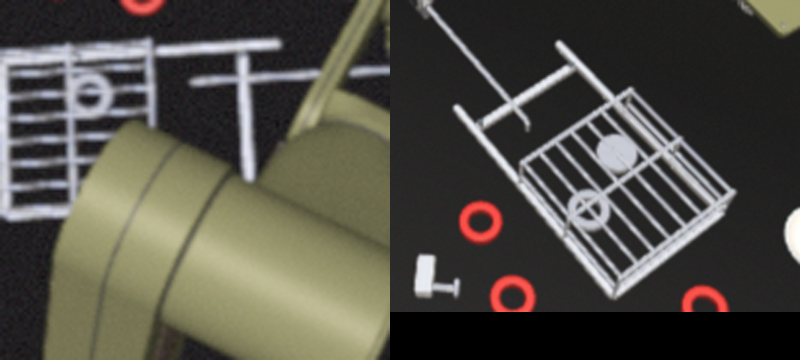

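The hook is in the bay at panel (193,82) in the top view and (527,128) in the scene view. It is roughly in line with the ring, at (92,95) in the top view. That was the tenth picture, so from here I go by numbers.

Run:
```python
from h import *
print('top', [px('t5',215+193/3,170+82/3,z).round(4) for z in (.05,.06)])
S=lambda X,Y: (280+(X-390)/.651/3,170+Y/.651/3)
print('scene tip',[px('s5',*S(527,129),z).round(4) for z in (.02,.03,.04)])
print('ring top', px('t5',215+92/3,170+95/3,.01), 'scene', px('s5',*S(588,210),.01))
```

```text
top [array([0.5544, 0.0467, 0.05  ]), array([0.5528, 0.0455, 0.06  ])]
scene tip [array([0.5513, 0.041 , 0.02  ]), array([0.5547, 0.0455, 0.03  ]), array([0.5582, 0.05  , 0.04  ])]
ring top [0.54101854 0.18131885 0.01      ] scene [0.54609273 0.18908251 0.01      ]
```

>>> carry_out(
  plan=[
    {"delta_pos": [0, 0, 0.5], "twist": 0, "jaw": 1},
    {"delta_pos": [2, 0, 0], "twist": 0, "jaw": 1},
    {"delta_pos": [2.5, 0, 0], "twist": 0, "jaw": 1},
    {"delta_pos": [3, 0, 0], "twist": 0, "jaw": 1},
    {"delta_pos": [3, 0, 0], "twist": 0, "jaw": 1},
    {"delta_pos": [2, 0, 0], "twist": 0, "jaw": 1},
    {"delta_pos": [1.3, 0, 0], "twist": 0, "jaw": 1},
    {"delta_pos": [0, 0, 0], "twist": 0, "jaw": 1},
  ],
)

```text
time_s: 9.4
eef_pos: [0.5656, -0.0801, 0.0405]
ee_rot: [-3.141, -0.0, 1.655]
wrist_force: [1.0, -0.2, -1.5]
gripper_width: 0.0127
finger_force: 100.4
```

>>> carry_out(
  plan=[
    {"delta_pos": [0, 0, 0.4], "twist": 0, "jaw": 1},
    {"delta_pos": [0, 0, 0.4], "twist": 0, "jaw": 1},
    {"delta_pos": [0, 0, 0.4], "twist": 0, "jaw": 1},
    {"delta_pos": [0, 0, 0.2], "twist": 0, "jaw": 1},
    {"delta_pos": [0, 0, 0], "twist": 0, "jaw": 1},
  ],
)

```text
time_s: 9.9
eef_pos: [0.5658, -0.0828, 0.0255]
ee_rot: [-3.14, -0.0, 1.652]
wrist_force: [0.5, -0.3, -1.5]
gripper_width: 0.0123
finger_force: 100.4
```

>>> carry_out(
  plan=[
    {"delta_pos": [0, 0, 0.2], "twist": 0, "jaw": 1},
    {"delta_pos": [0, 0, 0.2], "twist": 0, "jaw": 1},
    {"delta_pos": [0, 0, 0.1], "twist": 0, "jaw": 1},
    {"delta_pos": [0, 0, 0], "twist": 0, "jaw": 1},
  ],
)

```text
time_s: 10.3
eef_pos: [0.5661, -0.0822, 0.0211]
ee_rot: [-3.141, -0.0, 1.653]
wrist_force: [-0.1, -0.3, -1.1]
gripper_width: 0.0129
finger_force: 100.4
```

Run:
```python
from h import *
print(observe()['wrist_force'],observe()['ft_torque'])
d=snap("scene","s6",(280,170,490,330),1)
# rod droop: bright rod pixels vs expected line
c=observe()['eef_pos']; print(c)
for z in (0,.01,.02): print(z,proj('s6',[c[0]-.083*.27,c[1]+.9965*.27,z]), proj('s6',[.5445,.187,z]))
im=d["color"].astype(int).sum(2)//3
# rod cross-sections between bar and handle: at r=60..250 mm from the TCP, fit height
for r in (.06,.1,.13,.17,.2):
  best=max(((im[int(round(v)),int(round(u))],z) for z in np.arange(.01,.06,.002) for u,v in [proj('s6',[c[0]-.083*r,c[1]+.9965*r,z])]))
  prof=[int(im[int(round(v)),int(round(u))]) for z in np.arange(.012,.056,.004) for u,v in [proj('s6',[c[0]-.083*r,c[1]+.9965*r,z])]]
  print(r,best,prof)
```

```text
[-0.11006187 -0.27526432 -1.134684  ] [-0.07691913  0.0121961   0.01756137]
[ 0.56616091 -0.08221941  0.02116251]
0 [381.22104673 277.97154873] [381.0332789  278.15058142]
0.01 [381.60214624 276.45968751] [381.41313634 276.63961576]
0.02 [381.98871415 274.92613259] [381.79844573 275.10696378]
0.06 (np.int64(200), np.float64(0.03)) [38, 68, 145, 188, 200, 190, 190, 125, 61, 37, 37]
0.1 (np.int64(194), np.float64(0.034)) [82, 82, 152, 193, 193, 194, 169, 169, 105, 87, 126]
0.13 (np.int64(192), np.float64(0.036000000000000004)) [41, 80, 149, 149, 190, 192, 192, 170, 55, 35, 35]
0.17 (np.int64(203), np.float64(0.042)) [174, 146, 161, 161, 190, 195, 195, 203, 179, 187, 126]
0.2 (np.int64(197), np.float64(0.01)) [190, 154, 173, 194, 194, 186, 139, 139, 79, 44, 36]
```

>>> carry_out(
  plan=[
    {"delta_pos": [0, 0, 0.2], "twist": 0, "jaw": 1},
    {"delta_pos": [0, 0, 0.2], "twist": 0, "jaw": 1},
    {"delta_pos": [0, 0, 0], "twist": 0, "jaw": 1},
  ],
)

```text
time_s: 10.65
eef_pos: [0.5659, -0.0822, 0.0169]
ee_rot: [-3.141, -0.0, 1.653]
wrist_force: [0.0, 0.6, -2.5]
gripper_width: 0.0125
finger_force: 100.4
```

>>> carry_out(
  plan=[
    {"delta_pos": [-0.5, 0, 0], "twist": 0, "jaw": 1},
    {"delta_pos": [-0.5, 0, 0], "twist": 0, "jaw": 1},
    {"delta_pos": [-0.5, 0, 0], "twist": 0, "jaw": 1},
    {"delta_pos": [-0.5, 0, 0], "twist": 0, "jaw": 1},
    {"delta_pos": [-0.5, 0, 0], "twist": 0, "jaw": 1},
    {"delta_pos": [-0.5, 0, 0], "twist": 0, "jaw": 1},
  ],
)

```text
time_s: 11.25
eef_pos: [0.5686, -0.1126, 0.0172]
ee_rot: [-3.141, -0.0, 1.653]
wrist_force: [0.3, 1.0, -2.1]
gripper_width: 0.0127
finger_force: 100.4
```

```bash
cat > ring.py <<'E'
from h import *
import sys
def ring(fn):
    o=observe(); c=o['eef_pos']; yaw=o['ee_rot'][2]; e=np.array([np.cos(yaw),np.sin(yaw)])
    im=cv2.cvtColor(snap("scene",fn,None,1)["color"],cv2.COLOR_BGR2GRAY).astype(float)
    a=np.linspace(0,2*np.pi,72,endpoint=False); best=[]
    for dx in np.arange(-.06,.0601,.002):
        for dy in np.arange(-.012,.0121,.002):
            q=c[:2]+.27*e+dx*e+dy*np.array([-e[1],e[0]])
            s=0
            for r,w in ((.0235,1),(.034,-.6),(.0125,-.4)):
                z=.014
                P=[proj(fn,[q[0]+r*np.cos(t),q[1]+r*np.sin(t),z if r<.03 else .01]) for t in a]
                P=np.array(P,np.float32); s+=w*np.median(cv2.remap(im.astype(np.float32),P[:,0].copy(),P[:,1].copy(),cv2.INTER_LINEAR))
            best.append((s,round(dx,3),round(dy,3),q.round(4)))
    best.sort(key=lambda b:-b[0]); print('hook',(c[:2]+.27*e).round(4),'F',o['wrist_force'].round(2)); print(best[:3])
ring(sys.argv[1])
E
python3 ring.py s7
```

```text
hook [0.5466 0.1565] F [ 0.26  1.01 -2.1 ]
[(np.float32(105.08359), np.float64(0.016), np.float64(-0.002), array([0.5472, 0.1726])), (np.float32(98.92852), np.float64(0.016), np.float64(-0.004), array([0.5492, 0.1728])), (np.float32(98.65938), np.float64(0.014), np.float64(-0.004), array([0.5494, 0.1708]))]
```

The ring is hooked, with its centre 16 mm ahead of the leg. Drawing it out now.

>>> carry_out(
  plan=[
    {"delta_pos": [-0.6, 0, 0], "twist": 0, "jaw": 1},
    {"delta_pos": [-1, 0, 0], "twist": 0, "jaw": 1},
    {"delta_pos": [-1, 0, 0], "twist": 0, "jaw": 1},
    {"delta_pos": [-1, 0, 0], "twist": 0, "jaw": 1},
    {"delta_pos": [-1, 0, 0], "twist": 0, "jaw": 1},
    {"delta_pos": [-1, 0, 0], "twist": 0, "jaw": 1},
    {"delta_pos": [-0.8, 0, 0], "twist": 0, "jaw": 1},
    {"delta_pos": [-0.6, 0, 0], "twist": 0, "jaw": 1},
  ],
)

```text
time_s: 12.1
eef_pos: [0.5745, -0.1829, 0.0172]
ee_rot: [3.141, 0.0, 1.652]
wrist_force: [-0.3, 0.9, -1.5]
gripper_width: 0.0126
finger_force: 100.4
```

>>> carry_out(
  plan=[
    {"delta_pos": [-0.6, 0, 0], "twist": 0, "jaw": 1},
    {"delta_pos": [-1, 0, 0], "twist": 0, "jaw": 1},
    {"delta_pos": [-1, 0, 0], "twist": 0, "jaw": 1},
    {"delta_pos": [-1, 0, 0], "twist": 0, "jaw": 1},
    {"delta_pos": [-0.8, 0, 0], "twist": 0, "jaw": 1},
    {"delta_pos": [-0.6, 0, 0], "twist": 0, "jaw": 1},
    {"delta_pos": [-0.4, 0, 0], "twist": 0, "jaw": 1},
    {"delta_pos": [0, 0, 0], "twist": 0, "jaw": 1},
  ],
)

```text
time_s: 12.9
eef_pos: [0.579, -0.2366, 0.0173]
ee_rot: [3.141, 0.001, 1.652]
wrist_force: [0.5, -0.5, -1.3]
gripper_width: 0.0127
finger_force: 100.4
```

```bash
python3 ring.py s8
```

```text
hook [0.557  0.0325] F [ 0.54 -0.5  -1.31]
[(np.float32(142.21631), np.float64(0.014), np.float64(0.0), array([0.5559, 0.0464])), (np.float32(139.69023), np.float64(0.014), np.float64(-0.002), array([0.5579, 0.0466])), (np.float32(138.27695), np.float64(0.016), np.float64(-0.002), array([0.5577, 0.0486]))]
```

>>> carry_out(
  plan=[
    {"delta_pos": [-0.4, 0, 0], "twist": 0, "jaw": 1},
    {"delta_pos": [-0.4, 0, 0], "twist": 0, "jaw": 1},
    {"delta_pos": [-0.3, 0, 0], "twist": 0, "jaw": 1},
    {"delta_pos": [-0.2, 0, 0], "twist": 0, "jaw": 1},
    {"delta_pos": [0, 0, 0], "twist": 0, "jaw": 1},
  ],
)

```text
time_s: 13.45
eef_pos: [0.58, -0.2492, 0.0172]
ee_rot: [3.141, 0.0, 1.653]
wrist_force: [0.3, -1.0, -1.8]
gripper_width: 0.0125
finger_force: 100.4
```

>>> carry_out(
  plan=[
    {"delta_pos": [-0.1, 0, 0], "twist": 0, "jaw": 1},
    {"delta_pos": [-0.1, 0, 0], "twist": 0, "jaw": 1},
    {"delta_pos": [-0.1, 0, 0], "twist": 0, "jaw": 1},
  ],
)

```text
time_s: 13.75
eef_pos: [0.5801, -0.2516, 0.0172]
ee_rot: [-3.141, -0.0, 1.653]
wrist_force: [-0.0, 0.9, -1.5]
gripper_width: 0.0126
finger_force: 100.4
```

>>> carry_out(
  plan=[
    {"delta_pos": [-0.1, 0, 0], "twist": 0, "jaw": 1},
    {"delta_pos": [-0.1, 0, 0], "twist": 0, "jaw": 1},
  ],
)

```text
time_s: 13.95
eef_pos: [0.5802, -0.2537, 0.0172]
ee_rot: [-3.141, -0.0, 1.653]
wrist_force: [0.7, 0.9, -2.1]
gripper_width: 0.0125
finger_force: 100.4
```

>>> carry_out(
  plan=[
    {"delta_pos": [-0.1, 0, 0], "twist": 0, "jaw": 1},
    {"delta_pos": [-0.1, 0, 0], "twist": 0, "jaw": 1},
    {"delta_pos": [0, 0, 0], "twist": 0, "jaw": 1},
  ],
)

```text
time_s: 14.25
eef_pos: [0.5805, -0.2559, 0.0172]
ee_rot: [3.142, 0.0, 1.653]
wrist_force: [0.2, 0.5, -2.1]
gripper_width: 0.0128
finger_force: 100.4
```

>>> carry_out(
  plan=[
    {"delta_pos": [-0.1, 0, 0], "twist": 0, "jaw": 1},
    {"delta_pos": [-0.1, 0, 0], "twist": 0, "jaw": 1},
    {"delta_pos": [0, 0, 0], "twist": 0, "jaw": 1},
  ],
)

```text
time_s: 14.55
eef_pos: [0.5807, -0.2579, 0.0172]
ee_rot: [3.142, 0.0, 1.653]
wrist_force: [-0.6, 0.6, -1.4]
gripper_width: 0.0126
finger_force: 100.4
```

>>> carry_out(
  plan=[
    {"delta_pos": [-0.1, 0, 0], "twist": 0, "jaw": 1},
    {"delta_pos": [0, 0, 0], "twist": 0, "jaw": 1},
  ],
)

```text
time_s: 14.75
eef_pos: [0.5807, -0.2589, 0.0172]
ee_rot: [3.142, 0.0, 1.653]
wrist_force: [0.6, 0.1, -1.6]
gripper_width: 0.0132
finger_force: 100.4
```

>>> carry_out(
  plan=[
    {"delta_pos": [-0.1, 0, 0], "twist": 0, "jaw": 1},
    {"delta_pos": [0, 0, 0], "twist": 0, "jaw": 1},
  ],
)

```text
time_s: 14.95
eef_pos: [0.5808, -0.2598, 0.0172]
ee_rot: [3.142, 0.0, 1.653]
wrist_force: [0.2, 1.4, -1.8]
gripper_width: 0.0126
finger_force: 100.4
```

```bash
python3 ring.py s9
python3 - <<'E'
from h import *
# bar face profile in the scene image along guard x, at y=-0.0485 +/- (clear of rod/ring: y=+0.02)
d=snap("scene","s10"); im=d["color"].astype(int).sum(2)//3
x=np.array([-.083,.9965]);y=np.array([-.9965,-.083]);g=np.array([.503,.095])
for yy in (.0,.04):
  print([(int(1000*t),int(im[int(round(v)),int(round(u))])) for t in np.arange(-.13,-.09,.002) for u,v in [proj('s10',[*(g+t*x+yy*y),.012])]])
E
```

```text
hook [0.5587 0.0093] F [ 0.17  1.36 -1.82]
[(np.float32(144.56084), np.float64(0.016), np.float64(-0.002), array([0.5594, 0.0254])), (np.float32(144.04688), np.float64(0.02), np.float64(-0.004), array([0.561 , 0.0295])), (np.float32(143.78476), np.float64(0.018), np.float64(-0.004), array([0.5612, 0.0275]))]
[(-130, 32), (-128, 32), (-126, 32), (-124, 32), (-122, 34), (-120, 48), (-118, 122), (-115, 178), (-113, 222), (-111, 222), (-109, 232), (-107, 232), (-105, 218), (-103, 179), (-101, 179), (-99, 84), (-97, 84), (-95, 34), (-93, 34), (-91, 32), (-89, 32)]
[(-130, 32), (-128, 33), (-126, 33), (-124, 30), (-122, 34), (-120, 66), (-118, 133), (-115, 206), (-113, 206), (-111, 231), (-109, 234), (-107, 233), (-105, 202), (-103, 171), (-101, 113), (-99, 113), (-97, 41), (-95, 41), (-93, 32), (-91, 33), (-89, 33)]
```

>>> carry_out(
  plan=[
    {"delta_pos": [-0.1, 0, 0], "twist": 0, "jaw": 1},
    {"delta_pos": [0, 0, 0], "twist": 0, "jaw": 1},
  ],
)

```text
time_s: 15.25
eef_pos: [0.5809, -0.2608, 0.0172]
ee_rot: [-3.142, 0.0, 1.653]
wrist_force: [-0.6, 1.7, -2.2]
gripper_width: 0.0128
finger_force: 100.4
```

>>> carry_out(
  plan=[
    {"delta_pos": [-0.1, 0, 0], "twist": 0, "jaw": 1},
    {"delta_pos": [0, 0, 0], "twist": 0, "jaw": 1},
  ],
)

```text
time_s: 15.45
eef_pos: [0.5809, -0.2617, 0.0172]
ee_rot: [-3.142, -0.0, 1.653]
wrist_force: [-0.0, 1.5, -1.7]
gripper_width: 0.0128
finger_force: 100.4
```

>>> carry_out(
  plan=[
    {"delta_pos": [-0.1, 0, 0], "twist": 0, "jaw": 1},
    {"delta_pos": [0, 0, 0], "twist": 0, "jaw": 1},
  ],
)

```text
time_s: 15.65
eef_pos: [0.5806, -0.2619, 0.017]
ee_rot: [-3.141, -0.001, 1.652]
wrist_force: [0.2, 3.6, -1.8]
gripper_width: 0.0128
finger_force: 100.4
```

Contact: the arm stopped short and the force rose to 3.6 N. I'll add a touch more and hold.

>>> carry_out(
  plan=[
    {"delta_pos": [-0.05, 0, 0], "twist": 0, "jaw": 1},
    {"delta_pos": [0, 0, 0], "twist": 0, "jaw": 1},
  ],
)

```text
time_s: 15.85
eef_pos: [0.5805, -0.2621, 0.0169]
ee_rot: [-3.141, -0.002, 1.652]
wrist_force: [0.1, 5.1, -1.9]
gripper_width: 0.0127
finger_force: 100.4
```

>>> carry_out(
  plan=[
    {"delta_pos": [0, 0, 0], "twist": 0, "jaw": 1},
    {"delta_pos": [0, 0, 0], "twist": 0, "jaw": 1},
    {"delta_pos": [0, 0, 0], "twist": 0, "jaw": 1},
    {"delta_pos": [0, 0, 0], "twist": 0, "jaw": 1},
    {"delta_pos": [0, 0, 0], "twist": 0, "jaw": 1},
    {"delta_pos": [0, 0, 0], "twist": 0, "jaw": 1},
  ],
)

```text
time_s: 16.45
eef_pos: [0.5806, -0.2621, 0.0169]
ee_rot: [-3.141, -0.002, 1.653]
wrist_force: [0.8, 4.6, -2.4]
gripper_width: 0.013
finger_force: 100.4
```

>>> carry_out(
  plan=[
    {"delta_pos": [0.4, 0, 0], "twist": 0, "jaw": 1},
    {"delta_pos": [0.4, 0, 0], "twist": 0, "jaw": 1},
    {"delta_pos": [0.5, 0, 0], "twist": 0, "jaw": 1},
    {"delta_pos": [0, 0, 0], "twist": 0, "jaw": 1},
    {"delta_pos": [0, 0, -0.5], "twist": 0, "jaw": 1},
    {"delta_pos": [0, 0, -1], "twist": 0, "jaw": 1},
    {"delta_pos": [0, 0, -1], "twist": 0, "jaw": 1},
    {"delta_pos": [0, 0, -1.5], "twist": 0, "jaw": 1},
  ],
)

```text
time_s: 17.25
eef_pos: [0.5799, -0.2504, 0.058]
ee_rot: [-3.141, -0.0, 1.653]
wrist_force: [-0.6, -0.4, -1.4]
gripper_width: 0.0128
finger_force: 100.4
```

>>> carry_out(
  plan=[
    {"delta_pos": [0, 0, -2], "twist": 0, "jaw": 1},
    {"delta_pos": [0, 0, -3], "twist": 0, "jaw": 1},
    {"delta_pos": [0, 0, -3], "twist": 0, "jaw": 1},
    {"delta_pos": [0, 0, -3], "twist": 0, "jaw": 1},
    {"delta_pos": [0, 0, 0], "twist": 0, "jaw": 1},
  ],
)

```text
time_s: 17.75
eef_pos: [0.5834, -0.2521, 0.1736]
ee_rot: [3.132, 0.006, 1.653]
wrist_force: [1.3, -0.4, -0.8]
gripper_width: 0.0124
finger_force: 100.5
```

```bash
sed -e 's/c\[:2\]+.27\*e/np.array([.5594,.024])/g' ring.py > ring2.py; python3 ring2.py s11; python3 -c "
from h import *; print(observe()['eef_pos'])"
```

```text
hook [0.5594 0.024 ] F [ 1.28 -0.37 -0.75]
[(np.float32(144.8121), np.float64(0.0), np.float64(0.0), array([0.5594, 0.024 ])), (np.float32(144.2712), np.float64(0.002), np.float64(-0.002), array([0.5612, 0.0262])), (np.float32(142.17451), np.float64(0.004), np.float64(-0.002), array([0.5611, 0.0282]))]
[ 0.58191601 -0.25136636  0.17088784]
```

The ring is lying in the bay against the bar, free of the hook. Next, carry the rod back to its old place.

>>> carry_out(
  plan=[
    {"delta_pos": [0.8, -2, 0], "twist": 0, "jaw": 1},
    {"delta_pos": [1.2, -3, 0], "twist": 0, "jaw": 1},
    {"delta_pos": [1.5, -3.5, 0], "twist": 0, "jaw": 1},
    {"delta_pos": [1.5, -3.5, 0], "twist": 0, "jaw": 1},
    {"delta_pos": [1.1, -2.4, 0], "twist": 0, "jaw": 1},
    {"delta_pos": [0, 0, 0], "twist": 0, "jaw": 1},
  ],
)

```text
time_s: 18.4
eef_pos: [0.4255, -0.1983, 0.1655]
ee_rot: [-3.135, -0.004, 1.652]
wrist_force: [0.4, -0.4, -1.7]
gripper_width: 0.0125
finger_force: 100.4
```

>>> carry_out(
  plan=[
    {"delta_pos": [0, 0, 0], "twist": 0.1, "jaw": 1},
    {"delta_pos": [0, 0, 0], "twist": 0.14, "jaw": 1},
    {"delta_pos": [0, 0, 0], "twist": 0.14, "jaw": 1},
    {"delta_pos": [0, 0, 0], "twist": 0.14, "jaw": 1},
    {"delta_pos": [0, 0, 0], "twist": 0.14, "jaw": 1},
    {"delta_pos": [0, 0, 0], "twist": 0.14, "jaw": 1},
    {"delta_pos": [0, 0, 0], "twist": 0.14, "jaw": 1},
    {"delta_pos": [0, 0, 0], "twist": 0.14, "jaw": 1},
  ],
)

```text
time_s: 19.2
eef_pos: [0.4316, -0.2012, 0.1663]
ee_rot: [-3.14, 0.001, 0.567]
wrist_force: [0.2, 0.8, -2.4]
gripper_width: 0.0127
finger_force: 100.5
```

>>> carry_out(
  plan=[
    {"delta_pos": [0, 0, 0], "twist": 0.14, "jaw": 1},
    {"delta_pos": [0, 0, 0], "twist": 0.14, "jaw": 1},
    {"delta_pos": [0, 0, 0], "twist": 0.14, "jaw": 1},
    {"delta_pos": [0, 0, 0], "twist": 0.14, "jaw": 1},
    {"delta_pos": [0, 0, 0], "twist": 0.14, "jaw": 1},
    {"delta_pos": [0, 0, 0], "twist": 0.135, "jaw": 1},
    {"delta_pos": [0, 0, 0], "twist": 0, "jaw": 1},
    {"delta_pos": [0, 0, 0], "twist": 0, "jaw": 1},
  ],
)

```text
time_s: 20.0
eef_pos: [0.4315, -0.2012, 0.1666]
ee_rot: [-3.141, 0.001, -0.259]
wrist_force: [0.7, -0.2, -1.9]
gripper_width: 0.0127
finger_force: 100.4
```

Down from .1666 to about .011, then feel for the bench.

>>> carry_out(
  plan=[
    {"delta_pos": [0, 0, 2], "twist": 0, "jaw": 1},
    {"delta_pos": [0, 0, 3.5], "twist": 0, "jaw": 1},
    {"delta_pos": [0, 0, 3.5], "twist": 0, "jaw": 1},
    {"delta_pos": [0, 0, 3], "twist": 0, "jaw": 1},
    {"delta_pos": [0, 0, 2], "twist": 0, "jaw": 1},
    {"delta_pos": [0, 0, 1], "twist": 0, "jaw": 1},
    {"delta_pos": [0, 0, 0], "twist": 0, "jaw": 1},
    {"delta_pos": [0, 0, 0], "twist": 0, "jaw": 1},
  ],
)

```text
time_s: 20.8
eef_pos: [0.4321, -0.2016, 0.0176]
ee_rot: [3.141, -0.001, -0.261]
wrist_force: [-0.5, -0.2, -1.3]
gripper_width: 0.0126
finger_force: 100.4
```

>>> carry_out(
  plan=[
    {"delta_pos": [0, 0, 0.2], "twist": 0, "jaw": 1},
    {"delta_pos": [0, 0, 0.1], "twist": 0, "jaw": 1},
    {"delta_pos": [0, 0, 0], "twist": 0, "jaw": 1},
  ],
)

```text
time_s: 21.1
eef_pos: [0.4319, -0.2014, 0.0148]
ee_rot: [3.141, -0.001, -0.262]
wrist_force: [0.1, -0.0, -2.3]
gripper_width: 0.0126
finger_force: 100.4
```

>>> carry_out(
  plan=[
    {"delta_pos": [0, 0, 0.2], "twist": 0, "jaw": 1},
    {"delta_pos": [0, 0, 0.1], "twist": 0, "jaw": 1},
    {"delta_pos": [0, 0, 0], "twist": 0, "jaw": 1},
  ],
)

```text
time_s: 21.4
eef_pos: [0.4313, -0.2011, 0.0111]
ee_rot: [-3.142, 0.0, -0.262]
wrist_force: [0.4, 0.1, -1.2]
gripper_width: 0.0126
finger_force: 100.4
```

>>> carry_out(
  plan=[
    {"delta_pos": [0, 0, 0.1], "twist": 0, "jaw": 1},
    {"delta_pos": [0, 0, 0.1], "twist": 0, "jaw": 1},
    {"delta_pos": [0, 0, 0], "twist": 0, "jaw": 1},
  ],
)

```text
time_s: 21.7
eef_pos: [0.4315, -0.2012, 0.0091]
ee_rot: [-3.142, 0.0, -0.262]
wrist_force: [-0.5, -0.1, -1.7]
gripper_width: 0.0125
finger_force: 100.5
```

>>> carry_out(
  plan=[
    {"delta_pos": [0, 0, 0.1], "twist": 0, "jaw": 1},
    {"delta_pos": [0, 0, 0], "twist": 0, "jaw": 1},
  ],
  newtons=30,
)

```text
time_s: 21.9
eef_pos: [0.4316, -0.2012, 0.0088]
ee_rot: [3.142, -0.0, -0.262]
wrist_force: [-1.2, 1.4, 5.1]
gripper_width: 0.0126
finger_force: 101.3
```

The rod is on the bench, so release it and rise.

>>> carry_out(
  plan=[
    {"delta_pos": [0, 0, 0], "twist": 0, "jaw": 0.4},
    {"delta_pos": [0, 0, 0], "twist": 0, "jaw": 0},
    {"delta_pos": [0, 0, 0], "twist": 0, "jaw": -0.4},
    {"delta_pos": [0, 0, 0], "twist": 0, "jaw": -0.4},
    {"delta_pos": [0, 0, 0], "twist": 0, "jaw": -0.4},
    {"delta_pos": [0, 0, 0], "twist": 0, "jaw": -0.4},
  ],
)

```text
time_s: 22.5
eef_pos: [0.4315, -0.2012, 0.0082]
ee_rot: [-3.142, 0.0, -0.262]
wrist_force: [-0.1, -0.1, -0.3]
gripper_width: 0.0598
finger_force: 0.0
```

>>> carry_out(
  plan=[
    {"delta_pos": [0, 0, -1], "twist": 0, "jaw": -0.4},
    {"delta_pos": [0, 0, -2], "twist": 0, "jaw": -0.4},
    {"delta_pos": [0, 0, -4], "twist": 0, "jaw": -0.4},
    {"delta_pos": [0, 0, -4], "twist": 0, "jaw": -0.4},
    {"delta_pos": [0, 0, -4], "twist": 0, "jaw": -0.4},
    {"delta_pos": [0, 0, -2], "twist": 0, "jaw": -0.4},
    {"delta_pos": [0, 0, 0], "twist": 0, "jaw": -0.4},
    {"delta_pos": [0, 0, 0], "twist": 0, "jaw": -0.4},
  ],
)

```text
time_s: 23.3
eef_pos: [0.4314, -0.2011, 0.1788]
ee_rot: [3.141, -0.001, -0.262]
wrist_force: [-0.2, -0.3, 0.0]
gripper_width: 0.0602
finger_force: 0.0
```

```bash
python3 ring2.py s12
python3 - <<'E'
from h import *
o=observe(); print(o['eef_pos'],o['wrist_force'],o['gripper_width'])
d=snap("scene","s13"); b=d["color"]
a=cv2.resize(cv2.imread('pics/scene0.png'),(640,400),interpolation=cv2.INTER_AREA)
t=a[148:186,252:367]; r=cv2.matchTemplate(b[130:210,230:400],t,cv2.TM_CCOEFF_NORMED); m=cv2.minMaxLoc(r); print('rod match',m[1],np.array(m[3])+[230,130],'orig',(252,148))
df=cv2.absdiff(a,b).max(2); df=cv2.blur(df,(3,3))>45
n,l,st,ce=cv2.connectedComponentsWithStats(df.astype(np.uint8))
print([(s[:5].tolist()) for s in st[1:] if s[4]>15])
E
```

```text
hook [0.5594 0.024 ] F [-0.23 -0.29  0.02]
[(np.float32(144.14023), np.float64(0.0), np.float64(0.0), array([0.5594, 0.024 ])), (np.float32(143.57529), np.float64(0.002), np.float64(0.004), array([0.5624, 0.0273])), (np.float32(143.48662), np.float64(0.0), np.float64(0.002), array([0.5599, 0.0259]))]
[ 0.43068519 -0.20075651  0.17781854] [-0.53864987  0.42167203 -0.21902099] 0.05953321465135483
rod match 0.9933549761772156 [252 148] orig (252, 148)
[[314, 0, 98, 80, 2897], [420, 0, 19, 11, 125], [448, 0, 141, 174, 12147], [347, 11, 8, 4, 20], [452, 53, 9, 81, 376], [330, 80, 26, 8, 108], [335, 104, 19, 15, 115], [509, 117, 8, 15, 73], [341, 126, 3, 8, 19], [453, 132, 18, 33, 275], [334, 225, 22, 21, 284], [370, 266, 17, 14, 104], [374, 271, 20, 18, 152]]
```

```bash
python3 -c "
from bench import job_done; print(job_done())"
```

```text
the job is handed in; nothing more can be done
None
```

The job is handed in: I hooked the ring and drew it out to the end bar, held it there at about 5 N for over half a second, and left it lying in the open bay, with the rod back flat where it started.

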